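Raise the counterweighted stop arm and push the offcut through

ROBOT

A 6-joint arm with a two-finger parallel gripper is mounted at the origin on the work surface. World frame = base frame: x ahead of the robot, y to its left, z up, the work surface at z = 0. Lengths are in m, angles in rad, forces in N, time in s.
With the tool pointing down it reaches from about 0.25 to 0.725 m from the base axis. Payload 9.7 kg.
Tool frame: the origin (TCP) lies at the very end of the fingers, on their centre line; the grasp point (between the pads) lies 19 mm behind it; z points along the fingers, y is the direction in which the jaws open and shut (so a half turn about z gives the same grasp; the last joint's range is limited). The gripper opens to 85 mm and grips with 20 to 120 N. Pads are 22 mm wide; open, the fingers measure 114 mm over their backs; the gripper's body (76 mm by 85 mm) begins 54 mm behind the grasp point. The pads swing forward as they close: fully open they stand 13 mm farther back than shut.
Start: joints at [1.231, 0.087, 0.176, 1.66, 0, 1.571], TCP at [0.183, 0.519, 0.231] pointing down, gripper open.
Joint ranges: [-3.13, 3.13], [-0.85, 1.81], [-1.15, 1.24], [-2.2, 2.28], [-1.44, 1.52], [-3.14, 3.14]. Speed limits (rad/s): [2.22, 2.22, 2.57, 3.14, 3.14, 3.14].

INTERFACE

Orientations are given as a unit quaternion [w, x, y, z].
In Python, from plant import env gives the robot as it stands.
- The arm moves only by the tool play_rows, never from a script. Its argument "rows" is a list of rows, each a list of 3 entries, a list of its own where there are three numbers: the shift along the tool's x, y, z in mm, then the turn, a rotation vector about the tool's x, y, z in rad, then the opening, from 0 (shut) to 1 (fully open). In form: [[[x, y, z], [rx, ry, rz], fingers], ...]. A call has 1 to 20 rows; each row is the pose to reach, as a shift and turn from the pose commanded when the call began, along the tool's axes at that moment; what a row does not reach only later rows make up. A row lasts 1/12 s, in which the tool goes at most 41.7 mm and 7.16 degrees, less where a joint would pass 70% of its speed; a pose out of reach is approached as far as the arm can. A call with a gripper value outside its range is refused whole. The fingers move at their own pace and stop on an object; "grip_force" is the grip in N (left out, the last holds). Time passes only in rows, so rows that repeat a pose let the fingers close. It gives the time, the measured TCP pose, the force and the opening at its end, in the units of the state.
- env.get_state(): the state, without advancing time (a new reading comes with each control period).
- env.snapshot(name): name is "scene" or "top" or "wrist"; returns the picture (384x512x3 uint8, red, green, blue); there is no depth.
- env.camera_info(name): a dict with "camera_matrix" (3x3 intrinsics, pixels), "dist" ([k1, k2, p1, p2, k3] as OpenCV has them; the pictures are not rectified), "cam_to_world" (4x4, takes a point from camera to world coordinates); the wrist camera has in their place "T_tool_cam" (4x4, takes a point from camera to tool coordinates, whose origin is the TCP and whose axes are the flange's). Camera axes: x right, y down, z forward; pixel columns grow to the right and rows downward; lengths in m; the calibration is good to about 2 mm. A picture is of the moment at which its call begins: read the wrist's pose just before it. camera_info takes no time and is no camera call.
- env.job_done(): hands the job in, once; it reports no verdict.
The state is a dict: "time": time; "joint_pos": joint angles; "qd": joint speeds; "joint_torque": joint torques, N m; "eef_pos": TCP position; "ee_rot": TCP orientation; "force": force on the tool from outside, world axes, zero at the start; "moment": the same for the moment, N m; "finger_gap": finger opening in m.
Only numpy, scipy, OpenCV 4.12 (cv2) and the standard library are available. Lean on these libraries where they do the work, as an engineer would, in place of code of your own. Each camera call takes 0.05 s, during which the arm holds its last target. There are 200 camera calls.

TASK

On the timber feed lane, push the lowered counterweighted stop arm up past its balance point so that it stays raised by itself. Then push the waiting wooden block along the lane, under the raised arm, until it is right up against the end stop. Only push, gently: do not grip or lift the arm or the block, and leave the other things on the bench where they are.

Things in the scene. Friction and masses are not known exactly. Their poses are not given: they have to be found in the camera images.
- rig: Feed lane fixed to the bench. Origin on the bench surface, mid-width of the lane, under the middle of the stop arm; y runs along the lane to the end stop, x across it away from the robot, z up. Grey bed 12 mm thick, x -52 to 180, y -280 to 190 mm. Channel x -39 to 39 mm, open at its low-y end, between a 13 mm thick near lip (top z 27) and a 20 mm thick fence (top z 61).
- stop_face (a point): Middle of the face of the end stop, a dark steel block across the channel, at rig (0, 175, 47) mm; its top is at z 67 mm. The block's leading face must come against it.
- pivot (a point): Hinge axis of the stop arm, parallel to the rig's y, at rig (120, 0, 67) mm, in a dark steel fork (two cheeks at y +-37 mm, 8 mm thick, up to z 92 mm) on the far side of the fence.
- free_end (a point): Middle of the lower edge of the stop arm's free end; moves with the arm. The arm is a flat aluminium bar 40 mm wide (rig y), 12 mm thick, reaching 225 mm from the pivot across fence and lane towards the robot. Lowered, it is level, underside 61 mm above the bench; its end overhangs the near lip by 53 mm over bare bench.
- stop_arm (a joint): Stop arm angle, rad: 0 lowered and level, grows as the free end rises and swings away from the robot, 1.65 fully raised (5 degrees beyond upright, tip 292 mm up). A steel counterweight (40 mm diameter, 50 long) sits above and behind the pivot. Below about 0.85 rad the arm falls back; beyond that it swings on to 1.65 by itself and stays. 0.8 to 1.3 kg; 0.5 to 1.5 N at the tip lifts it.
- block: The wooden block to push: beam offcut 70 mm (x, across the lane) by 90 (y, along it) by 70 high, 0.15 to 0.31 kg, loose on the lane's bed on the low-y side of the arm. Origin: centre of its underside; axes about parallel to the rig's. Against the end stop its origin is at rig y 130 mm. Its top, 82 mm above the bench, cannot pass the lowered arm.
- jar: Bystander: screw-top glass jar, 52 mm diameter, 75 mm tall, on the near side of the lane. Origin under its centre.
- wedge: Bystander: small wooden offcut 45 x 75 x 45 mm on the bench on the near side of the lane. Origin under its centre.
- glue: Bystander: white glue bottle, 60 mm diameter, 170 mm tall. Origin under its centre.
- mug: Bystander: white mug, 80 mm diameter, 90 mm tall, with a handle. Origin under its centre.
- tape: Bystander: black tape measure 70 x 35 x 65 mm. Origin under its centre.
- hammer: Bystander: hammer lying on the bench, about 260 mm long along its x axis.
- driver: Bystander: screwdriver 200 mm long along its x axis, lying on the bed beyond the fence.
There are look-alikes about, which are no part of the job. Leave any green or orange look-alike of the block alone.

How it is judged:
On the way, in this order (a step that is already met when the one before it is completed fails the run):
1. the stop arm stands raised by itself, with no finger on it (value of joint stop_arm above 1.4 rad and contact force between the fingers and stop_arm below 0.2 N), for 0.4 s.
2. the block has been pushed under the raised arm up against the end stop (value of joint stop_arm above 1.4 rad and y of block in the frame of rig above 0.124 m), for 0.1 s.
At the end, for the whole second after the job is handed in: The stop arm stays raised by itself (joint above 1.4 rad) and the block lies flat in the lane, at rest, within 6 mm of the end stop's face (all of step 2 and angle between block's own z axis and vertical below 0.1 rad and x of block in the frame of rig between -0.008 and 0.008 m and z of block in the frame of rig below 0.018 m and linear speed of block below 0.02 m/s and velocity of joint stop_arm between -0.1 and 0.1 rad/s); the robot touches nothing.
It fails at once if the block is lifted or carried more than 12 mm above the lane's bed (z of block in the frame of rig above 0.024 m).
It fails at once if the block is tipped over (angle between block's own z axis and vertical above 0.35 rad).
It fails at once if the stop arm is gripped or forced with more than 35 N (contact force between the fingers and stop_arm above 35 N).
It fails at once if the block is gripped or rammed with more than 35 N (contact force between the fingers and block above 35 N).
It fails at once if a bystander is moved more than 30 mm (distance of any of jar, wedge, glue, mug, tape, hammer, driver from where it was at the start of the episode above 0.03 m).
It also fails if it takes over 58 s, if anything falls off the work surface, if the arm or the gripper's body presses on something with over 40 N, if the wrist force passes 120 N, or if a joint passes its speed limit or range.

## Working session

There is one attempt and no reset: what is moved stays moved. The work goes in short steps, Python scripts to look and compute and a tool call to move; the robot and the scene stay as the last step left them, time stands still between calls to the robot, and variables do not carry over. Pictures are saved under pics/ and viewed, about 8 in all and at most 12, crops included, and the job is handed in when it is done.

Besides the shell and the picture viewer there is one more tool, called after "Request:" in YAML: its name, and indented under it one key for each argument. play_rows: Moves the arm, as the interface text tells. Its arguments: {"type":"object","properties":{"rows":{"type":"array","items":{"type":"array"}},"grip_force":{"type":"number"}},"required":["rows"]}

```bash
mkdir -p pics; python3 - <<'E'
from plant import env
import cv2,numpy as np
for n in("scene","top"):
    cv2.imwrite(f"pics/{n}0.png",env.snapshot(n)[:,:,::-1]); 
    c=env.camera_info(n);print(n,{k:np.round(v,4).tolist() for k,v in c.items()})
s=env.get_state();print(s)
E
```

```text
scene {'camera_matrix': [[394.223, 0.0, 247.3443], [0.0, 394.223, 188.1116], [0.0, 0.0, 1.0]], 'dist': [0.0043, 0.0, 0.0, 0.0, 0.0], 'cam_to_world': [[-0.6945, 0.4432, -0.5668, 1.3331], [0.7194, 0.4155, -0.5566, 0.7445], [-0.0112, -0.7943, -0.6074, 0.8731], [0.0, 0.0, 0.0, 1.0]]}
top {'camera_matrix': [[458.0059, 0.0, 263.4651], [0.0, 458.0059, 191.7568], [0.0, 0.0, 1.0]], 'dist': [-0.0426, 0.0, 0.0, 0.0, 0.0], 'cam_to_world': [[-0.0064, -0.9977, 0.0671, 0.4859], [-0.9998, 0.0076, 0.0166, 0.0051], [-0.0171, -0.067, -0.9976, 1.3099], [0.0, 0.0, 0.0, 1.0]]}
{'time': 0.1, 'joint_pos': array([1.23099356e+00, 8.74106406e-02, 1.75160261e-01, 1.65980746e+00,
       2.46690095e-05, 1.57081875e+00]), 'qd': array([ 0.00181031, -0.00159026,  0.00160128,  0.00053539,  0.00157675,
        0.001257  ]), 'joint_torque': array([-2.82900337e-04, -5.21562624e+01,  4.65655196e+01,  1.60805433e-02,
        3.49333823e-05, -1.79349058e-05]), 'eef_pos': array([0.18323337, 0.51833965, 0.23062366]), 'ee_rot': array([-1.18801564e-04,  1.69096177e-01,  9.85599353e-01, -6.19590550e-04]), 'force': array([ 0.10515999, -0.44289827,  0.20048455]), 'moment': array([-0.05300055,  0.01185746,  0.01186947]), 'finger_gap': 0.08504924565578645}
```

View pics/top0.png

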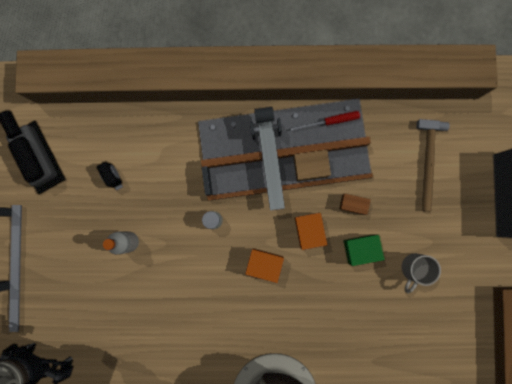

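View pics/scene0.png

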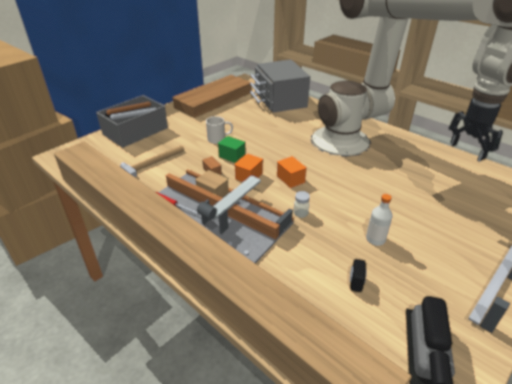

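The top view shows the lane at about (200–370, 100–200), with the end stop at its left end (world +y), the arm tip at (276,207) and the block at (313,165). The jar is at (210,220) and the wedge at (355,204). The orange blocks at (310,231) and (265,265) are look-alikes. I'll crop in to fix the rig pose.

```bash
python3 - <<'E'
import cv2
i=cv2.imread("pics/top0.png")[90:240,190:385]
cv2.imwrite("pics/crop1.png",cv2.convertScaleAbs(cv2.resize(i,None,fx=4,fy=4,interpolation=cv2.INTER_CUBIC),alpha=1.6))
E
```

```text
(no output)
```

View pics/crop1.png

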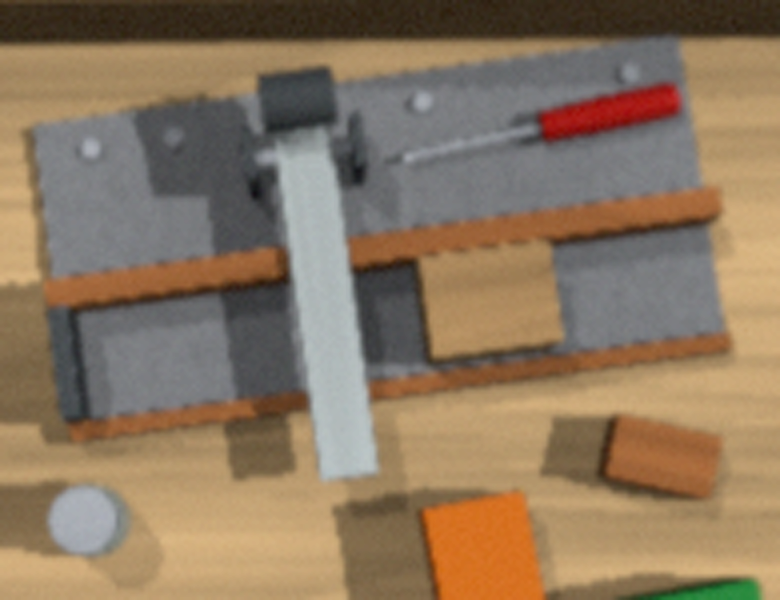

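```bash
cat >h.py <<'E'
import numpy as np,cv2
from plant import env
from scipy.spatial.transform import Rotation as R
def ray(n,uv,z,T=None):
    c=env.camera_info(n); T=np.array(c["cam_to_world"]) if T is None else T
    p=cv2.undistortPoints(np.array(uv,float).reshape(-1,1,2),np.array(c["camera_matrix"]),np.array(c["dist"]))[:,0]
    d=np.c_[p,np.ones(len(p))]@T[:3,:3].T; o=T[:3,3]
    return o+d*((np.asarray(z,float)-o[2])/d[:,2])[:,None]
E
python3 - <<'E'
from h import *
F=[(38,127,180,190,12),(680,38,180,-280,12),(47,282,59,190,61),(720,187,59,-280,61),(720,215,39,-280,61),(52,307,39,190,61),(75,440,-52,190,27),(730,350,-52,-280,27),(321,480,-105,20,73),(377,472,-105,-20,73)]
F=np.array(F,float)
cv=lambda a:np.array(a)/4+[190,90]-.375
w=ray("top",cv(F[:,:2]),F[:,4]/1000)[:,:2]; r=F[:,2:4]/1000
rc=r-r.mean(0);wc=w-w.mean(0)
th=np.arctan2((rc[:,0]*wc[:,1]-rc[:,1]*wc[:,0]).sum(),(rc*wc).sum())
M=np.array([[np.cos(th),-np.sin(th)],[np.sin(th),np.cos(th)]]);t=w.mean(0)-M@r.mean(0)
print("th",th,"t",t);print(np.round(((r@M.T+t)-w)*1000,1))
inv=lambda p:np.round((p[:,:2]-t)@M*1000,1)
b=ray("top",cv([(417,260),(549,243),(563,344),(432,360)]),[.082]*4);print("block",inv(b),inv(b).mean(0))
o=ray("top",cv([(422,510),(523,492),(545,600)]),[.07]*3);print("orange",inv(o))
print("jar",inv(ray("top",cv([(85,520)]),[.075])),"wedge",inv(ray("top",cv([(612,418),(720,435),(708,497),(605,480)]),[.045]*4)))
np.savez("rig.npz",th=th,t=t)
for p in [(-80,0),(-150,0),(0,-190),(0,85)]: print(p,M@(np.array(p)/1000)+t)
s=env.get_state();q=s["ee_rot"];print(R.from_quat(q[[1,2,3,0]]).as_matrix().round(3))
E
```

```text
th 0.12873933959221384 t [0.62607714 0.0021867 ]
[[ 2.2  2.8]
 [ 2.  -0.4]
 [ 1.6  1.8]
 [-0.  -0.5]
 [-0.4 -3.6]
 [-0.9  2.7]
 [-1.2  2.4]
 [-0.7 -3.1]
 [-1.3 -0.1]
 [-1.3 -2. ]]
block [[  34.4  -64.4]
 [  33.7 -154.2]
 [ -35.4 -153.6]
 [ -34.1  -64.9]] [  -0.35  -109.275]
orange [[-132.9  -44.9]
 [-130.1 -114.1]
 [-204.  -118.4]]
jar [[-109.   181.4]] wedge [[ -87.7 -185. ]
 [-109.5 -257.1]
 [-150.6 -242.6]
 [-129.4 -174. ]]
(-80, 0) [ 0.54673918 -0.00808402]
(-150, 0) [ 0.47731846 -0.01707091]
(0, -190) [ 0.65047011 -0.18624096]
(0, 85) [0.6151645  0.08648328]
[[-0.943  0.333 -0.   ]
 [ 0.333  0.943 -0.001]
 [ 0.    -0.001 -1.   ]]
```

```bash
cat >>h.py <<'E'
g=np.load("rig.npz");th=float(g["th"]);t=g["t"]
Rz=R.from_euler("z",th)
def cur():
    s=env.get_state();return s["eef_pos"],R.from_quat(np.array(s["ee_rot"])[[1,2,3,0]])
def rig(p): return np.r_[t,0]+Rz.apply(np.array(p)/1000.)
def unrig(p): return Rz.inv().apply(np.asarray(p)-np.r_[t,0])*1000
def to(p,Rt,c=None):
    x,q=c or cur(); return np.round(q.inv().apply(rig(p)-x)*1000).tolist(),np.round((q.inv()*Rt).as_rotvec(),3).tolist()
def tilt(al): # y along rig y, z al from down toward +x
    z=np.array([np.sin(al),0,-np.cos(al)]);y=np.array([0,1,0.]);return Rz*R.from_matrix(np.c_[np.cross(y,z),y,z])
E
python3 - <<'E'
from h import *
T=tilt(np.pi/4);print(to((-150,12,220),T)); print(T.as_matrix().round(2))
base=(rig((-150,12,220)),T)
for p in [(-140,12,120),(-140,12,30),(-92,12,30)]: print(p,to(p,T,base)[0])
b=(rig((-92,12,30)),T)
for a in np.arange(0,.8,.05):
    e=np.array([120-225*np.cos(a)+6*(-np.sin(a)*-1),67+225*np.sin(a)-6*np.cos(a)]); d=e-[-105,61]
    print(round(a,2),to((-92+d[0],12,30+d[1]),T,b)[0])
E
```

```text
([-450.0, -396.0, 11.0], [-0.185, -0.771, -0.444])
[[-0.7  -0.13  0.7 ]
 [-0.09  0.99  0.09]
 [-0.71 -0.   -0.71]]
(-140, 12, 120) [64.0, 0.0, 78.0]
(-140, 12, 30) [127.0, 0.0, 141.0]
(-92, 12, 30) [93.0, 0.0, 175.0]
0.0 [0.0, 0.0, 0.0]
0.05 [-8.0, 0.0, -8.0]
0.1 [-17.0, -0.0, -15.0]
0.15 [-26.0, -0.0, -21.0]
0.2 [-36.0, 0.0, -28.0]
0.25 [-45.0, -0.0, -33.0]
0.3 [-56.0, -0.0, -39.0]
0.35 [-66.0, 0.0, -44.0]
0.4 [-77.0, 0.0, -48.0]
0.45 [-87.0, 0.0, -52.0]
0.5 [-98.0, -0.0, -55.0]
0.55 [-109.0, 0.0, -58.0]
0.6 [-121.0, -0.0, -60.0]
0.65 [-132.0, 0.0, -62.0]
0.7 [-144.0, 0.0, -63.0]
0.75 [-155.0, -0.0, -64.0]
```

Request:
play_rows:
  rows:
    - [[-450,-396,11],[-0.185,-0.771,-0.444],0]
    - [[-450,-396,11],[-0.185,-0.771,-0.444],0]
    - [[-450,-396,11],[-0.185,-0.771,-0.444],0]
    - [[-450,-396,11],[-0.185,-0.771,-0.444],0]
    - [[-450,-396,11],[-0.185,-0.771,-0.444],0]
    - [[-450,-396,11],[-0.185,-0.771,-0.444],0]
    - [[-450,-396,11],[-0.185,-0.771,-0.444],0]
    - [[-450,-396,11],[-0.185,-0.771,-0.444],0]
    - [[-450,-396,11],[-0.185,-0.771,-0.444],0]
    - [[-450,-396,11],[-0.185,-0.771,-0.444],0]
    - [[-450,-396,11],[-0.185,-0.771,-0.444],0]
    - [[-450,-396,11],[-0.185,-0.771,-0.444],0]
    - [[-450,-396,11],[-0.185,-0.771,-0.444],0]
    - [[-450,-396,11],[-0.185,-0.771,-0.444],0]
    - [[-450,-396,11],[-0.185,-0.771,-0.444],0]
    - [[-450,-396,11],[-0.185,-0.771,-0.444],0]
    - [[-450,-396,11],[-0.185,-0.771,-0.444],0]
    - [[-450,-396,11],[-0.185,-0.771,-0.444],0]
    - [[-450,-396,11],[-0.185,-0.771,-0.444],0]
    - [[-450,-396,11],[-0.185,-0.771,-0.444],0]

```text
time: 1.77
eef_pos: [0.4906, -0.0074, 0.2228]
ee_rot: [0.375, -0.06, 0.925, 0.027]
force: [0.1, 0.4, 0.5]
finger_gap: -0.0003
```

```bash
python3 - <<'E'
from h import *
x,q=cur();print(unrig(x),(tilt(np.pi/4).inv()*q).as_rotvec(),env.get_state()["joint_pos"])
T=tilt(np.pi/4)
for p in [(-140,12,120),(-140,12,30),(-92,12,30)]: print(p,to(p,T))
E
```

```text
[-135.63909049    7.86499685  222.78977957] [-0.00466995  0.01420436  0.00119204] [-0.11608786 -0.84671092 -0.73457946  0.92769131  0.17436243 -0.17625787]
(-140, 12, 120) ([75.0, 4.0, 71.0], [0.005, -0.014, -0.001])
(-140, 12, 30) ([138.0, 3.0, 135.0], [0.005, -0.014, -0.001])
(-92, 12, 30) ([103.0, 3.0, 169.0], [0.005, -0.014, -0.001])
```

Request:
play_rows:
  rows:
    - [[25,0,24],[0,0,0],0]
    - [[50,2,48],[0,0,0],0]
    - [[72,2,74],[0,0,0],0]
    - [[72,2,74],[0,0,0],0]
    - [[72,2,74],[0,0,0],0]

```text
time: 2.18
eef_pos: [0.4967, -0.004, 0.1182]
ee_rot: [0.371, -0.062, 0.926, 0.028]
force: [0.4, 0.2, 1.7]
finger_gap: -0.0004
```

```bash
python3 - <<'E'
from h import *
x,q=cur();print(unrig(x),(tilt(np.pi/4).inv()*q).as_rotvec(),env.get_state()["joint_pos"])
T=tilt(np.pi/4)
for p in [(-140,12,30),(-92,12,30)]: print(p,to(p,T))
E
```

```text
[-129.08216894   10.42891676  118.21327467] [-0.01011123  0.02246346 -0.00165886] [-0.10622519 -0.84621427 -0.93183006  0.73790761  0.17152568 -0.17339786]
(-140, 12, 30) ([69.0, 1.0, 56.0], [0.01, -0.022, 0.002])
(-92, 12, 30) ([34.0, 1.0, 89.0], [0.01, -0.022, 0.002])
```

```bash
python3 - <<'E'
from h import *
for p,a in [((-138,12,80),35),((-138,12,27),35),((-118,12,27),42),((-92,12,27),45)]: print(p,to(p,tilt(np.radians(a))))
E
```

```text
(-138, 12, 80) ([33.0, 1.0, 21.0], [0.01, 0.152, 0.003])
(-138, 12, 27) ([69.0, 1.0, 60.0], [0.01, 0.152, 0.003])
(-118, 12, 27) ([55.0, 1.0, 74.0], [0.01, 0.03, 0.002])
(-92, 12, 27) ([36.0, 1.0, 92.0], [0.01, -0.022, 0.002])
```

Request:
play_rows:
  rows:
    - [[10,1,-5],[0.01,0.08,0],0]
    - [[20,1,5],[0.01,0.152,0],0]
    - [[33,1,21],[0.01,0.152,0],0]
    - [[33,1,21],[0.01,0.152,0],0]
    - [[51,1,40],[0.01,0.152,0],0]
    - [[69,1,60],[0.01,0.152,0],0]
    - [[69,1,60],[0.01,0.152,0],0]
    - [[69,1,60],[0.01,0.152,0],0]

```text
time: 2.85
eef_pos: [0.4893, -0.0052, 0.0299]
ee_rot: [0.302, -0.061, 0.951, 0.018]
force: [-0.5, -0.6, 0.2]
finger_gap: -0.0003
```

```bash
python3 - <<'E'
from h import *
x,q=cur();print(unrig(x),(tilt(np.radians(35)).inv()*q).as_rotvec(),env.get_state()["joint_pos"],env.get_state()["force"])
for p,a in [((-118,12,27),42),((-92,12,27),45)]: print(p,to(p,tilt(np.radians(a))))
cv2.imwrite("pics/s1.png",cv2.resize(env.snapshot("scene")[100:300,130:400,::-1],None,fx=2.5,fy=2.5))
E
```

```text
[-136.55542993   10.21731743   29.89428827] [ 0.00232589 -0.00323524 -0.00075055] [-0.07839123 -0.6791506  -0.95255239  0.693035    0.11649004 -0.17079766] [-0.53571736 -0.56589841  0.19222979]
(-118, 12, 27) ([-13.0, 2.0, 13.0], [-0.002, -0.119, 0.001])
(-92, 12, 27) ([-35.0, 2.0, 28.0], [-0.002, -0.171, 0.001])
```

View pics/s1.png

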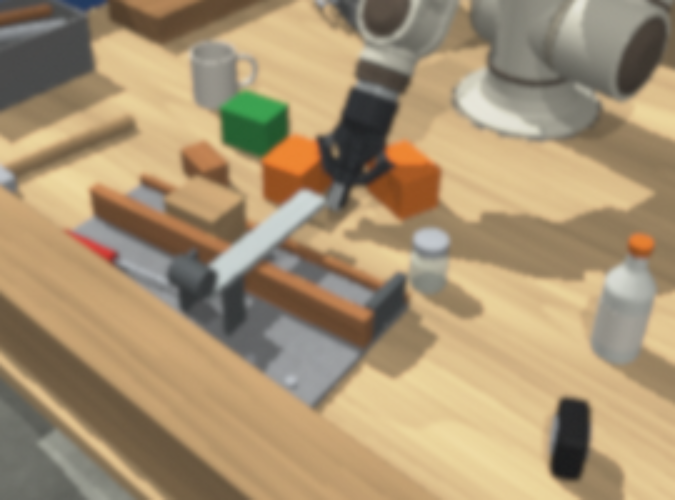

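The closed fingers at (340,190) sit just off the arm's free end at (315,200), and the gripper is clear of both orange blocks.

Request:
play_rows:
  rows:
    - [[-6,1,7],[0,-0.06,0],0]
    - [[-13,2,13],[0,-0.119,0],0]
    - [[-20,2,18],[0,-0.14,0],0]
    - [[-28,2,23],[0,-0.16,0],0]
    - [[-35,2,28],[0,-0.171,0],0]
    - [[-35,2,28],[0,-0.171,0],0]
    - [[-35,2,28],[0,-0.171,0],0]

```text
time: 3.48
eef_pos: [0.5342, 0.002, 0.0283]
ee_rot: [0.383, -0.059, 0.922, 0.023]
force: [1.1, 0.2, 0.3]
finger_gap: 0.0001
```

```bash
python3 - <<'E'
from h import *
x,q=cur();print(unrig(x),(tilt(np.radians(45)).inv()*q).as_rotvec(),env.get_state()["joint_pos"],env.get_state()["force"])
E
```

```text
[-91.10309868  11.63167389  28.26793862] [ 0.00293508 -0.00136832 -0.00112313] [-0.06891133 -0.67552855 -1.0485854   0.42038692  0.13658856 -0.14155138] [1.10240735 0.24800084 0.33024028]
```

Request:
play_rows:
  rows:
    - [[-4,0,-4],[0,0,0],0]
    - [[-8,0,-8],[0,0,0],0]
    - [[-13,0,-12],[0,0,0],0]
    - [[-17,0,-15],[0,0,0],0]
    - [[-22,0,-18],[0,0,0],0]
    - [[-26,0,-21],[0,0,0],0]
    - [[-31,0,-25],[0,0,0],0]
    - [[-36,0,-28],[0,0,0],0]
    - [[-41,0,-31],[0,0,0],0]
    - [[-45,0,-33],[0,0,0],0]
    - [[-51,0,-36],[0,0,0],0]
    - [[-56,0,-39],[0,0,0],0]
    - [[-61,0,-42],[0,0,0],0]
    - [[-66,0,-44],[0,0,0],0]
    - [[-72,0,-46],[0,0,0],0]
    - [[-77,0,-48],[0,0,0],0]
    - [[-77,0,-48],[0,0,0],0]

```text
time: 4.9
eef_pos: [0.5546, 0.0048, 0.1159]
ee_rot: [0.383, -0.059, 0.922, 0.023]
force: [-0.2, -0.2, -0.1]
finger_gap: 0.0004
```

```bash
python3 - <<'E'
from h import *
x,q=cur();print(unrig(x),(tilt(np.radians(45)).inv()*q).as_rotvec(),env.get_state()["joint_pos"],env.get_state()["force"])
cv2.imwrite("pics/s2.png",cv2.resize(env.snapshot("scene")[100:300,130:400,::-1],None,fx=2.5,fy=2.5))
E
```

```text
[-70.53370758  11.80843099 115.90336742] [ 0.00295298 -0.00125141 -0.00083767] [-0.05701673 -0.67297738 -0.8747041   0.59070328  0.1282075  -0.13273255] [-0.19535161 -0.2018669  -0.05452867]
```

View pics/s2.png

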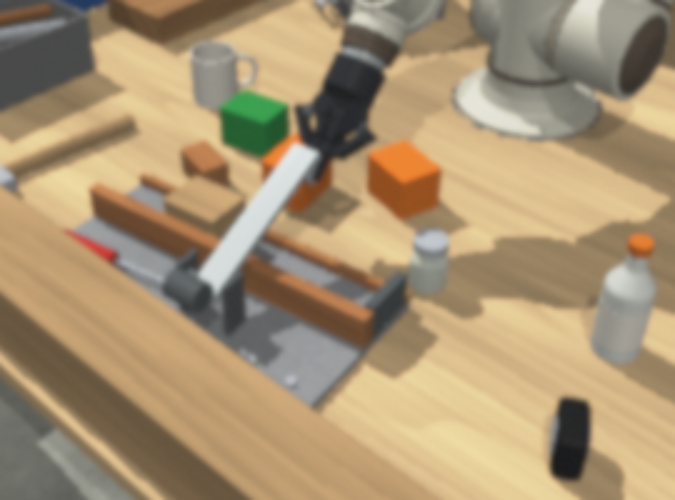

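The arm is riding up on the fingers, with its tip at (305,155). I'll keep pushing through the balance point.

Request:
play_rows:
  rows:
    - [[-5,0,-2],[0,0,0],0]
    - [[-10,0,-4],[0,0,0],0]
    - [[-16,0,-6],[0,0,0],0]
    - [[-21,0,-7],[0,0,0],0]
    - [[-27,0,-8],[0,0,0],0]
    - [[-32,0,-10],[0,0,0],0]
    - [[-38,0,-11],[0,0,0],0]
    - [[-44,0,-12],[0,0,0],0]
    - [[-50,0,-13],[0,0,0],0]
    - [[-55,0,-14],[0,0,0],0]
    - [[-61,0,-15],[0,0,0],0]
    - [[-67,0,-15],[0,0,0],0]
    - [[-73,0,-16],[0,0,0],0]
    - [[-79,0,-16],[0,0,0],0]
    - [[-85,0,-16],[0,0,0],0]
    - [[-91,0,-16],[0,0,0],0]
    - [[-97,0,-16],[0,0,0],0]
    - [[-103,0,-16],[0,0,0],0]
    - [[-109,0,-16],[0,0,0],0]
    - [[-115,0,-16],[0,0,0],0]

```text
time: 6.62
eef_pos: [0.6235, 0.014, 0.2066]
ee_rot: [0.381, -0.059, 0.922, 0.023]
force: [-0.0, 0.5, 0.6]
finger_gap: 0.0002
```

Request:
play_rows:
  rows:
    - [[-6,0,0],[0,0,0],0]
    - [[-12,0,0],[0,0,0],0]
    - [[-18,0,0],[0,0,0],0]
    - [[-24,0,0],[0,0,0],0]
    - [[-24,0,0],[0,0,0],0]
    - [[-24,0,0],[0,0,0],0]
    - [[-24,0,0],[0,0,0],0]
    - [[-24,0,0],[0,0,0],0]
    - [[-24,0,0],[0,0,0],0]

```text
time: 7.37
eef_pos: [0.6397, 0.016, 0.2233]
ee_rot: [0.381, -0.059, 0.922, 0.023]
force: [0.3, -0.0, -0.9]
finger_gap: 0.0001
```

```bash
python3 - <<'E'
from h import *
x,q=cur();print(unrig(x),(tilt(np.radians(45)).inv()*q).as_rotvec(),env.get_state()["joint_pos"],env.get_state()["force"])
cv2.imwrite("pics/s3.png",cv2.resize(env.snapshot("scene")[100:300,130:400,::-1],None,fx=2.5,fy=2.5))
E
```

```text
[ 15.32870015  11.98032588 223.25628595] [ 0.00285849  0.00121036 -0.00045069] [-0.02044475 -0.44593436 -0.53713141  0.70069128  0.10232203 -0.10642576] [ 0.32968091 -0.02960878 -0.92130085]
```

View pics/s3.png

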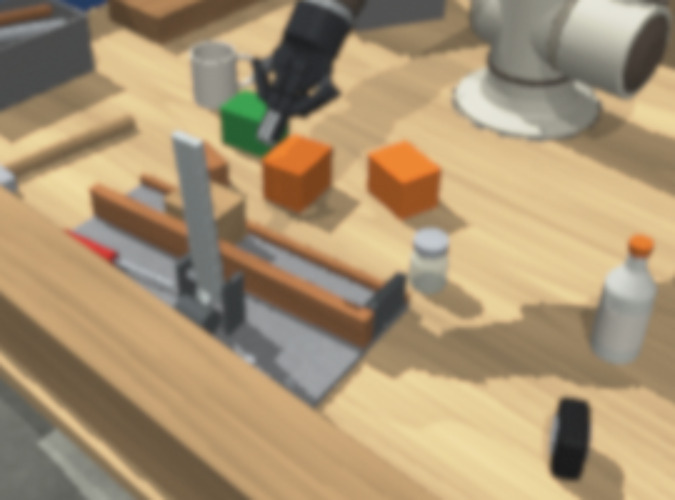

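The arm stands upright at (195,200) with the fingers clear of it. Next I'll go behind the block.

```bash
cat >>h.py <<'E'
D=Rz*R.from_matrix(np.array([[0,1,0],[1,0,0],[0,0,-1.]]))
E
python3 - <<'E'
from h import *
print(to((-20,-205,220),D))
E
```

```text
([27.0, -217.0, -22.0], [0.611, 0.615, 1.482])
```

Request:
play_rows:
  rows:
    - [[27,-217,-22],[0.611,0.615,1.482],0.25]
    - [[27,-217,-22],[0.611,0.615,1.482],0.25]
    - [[27,-217,-22],[0.611,0.615,1.482],0.25]
    - [[27,-217,-22],[0.611,0.615,1.482],0.25]
    - [[27,-217,-22],[0.611,0.615,1.482],0.25]
    - [[27,-217,-22],[0.611,0.615,1.482],0.25]
    - [[27,-217,-22],[0.611,0.615,1.482],0.25]
    - [[27,-217,-22],[0.611,0.615,1.482],0.25]
    - [[27,-217,-22],[0.611,0.615,1.482],0.25]
    - [[27,-217,-22],[0.611,0.615,1.482],0.25]
    - [[27,-217,-22],[0.611,0.615,1.482],0.25]
    - [[27,-217,-22],[0.611,0.615,1.482],0.25]
    - [[27,-217,-22],[0.611,0.615,1.482],0.25]
    - [[27,-217,-22],[0.611,0.615,1.482],0.25]
    - [[27,-217,-22],[0.611,0.615,1.482],0.25]
    - [[27,-217,-22],[0.611,0.615,1.482],0.25]
    - [[27,-217,-22],[0.611,0.615,1.482],0.25]
    - [[27,-217,-22],[0.611,0.615,1.482],0.25]

```text
time: 8.92
eef_pos: [0.6328, -0.2034, 0.2212]
ee_rot: [0.001, 0.659, 0.752, 0.0]
force: [0.3, 1.1, 0.2]
finger_gap: 0.0211
```

```bash
python3 - <<'E'
from h import *
x,q=cur();s=env.get_state();print(unrig(x),(D.inv()*q).as_rotvec(),s["joint_pos"],s["finger_gap"])
for p in [(0,-205,100),(0,-205,40)]: print(to(p,D))
cv2.imwrite("pics/w1.png",env.snapshot("wrist")[:,:,::-1])
E
```

```text
[ -19.69758714 -204.72924896  221.23554499] [-0.00190391 -0.00133859 -0.00184281] [-3.10782248e-01  3.73411801e-01  4.96226424e-01  1.69131805e+00
 -3.99129414e-04  1.12943147e+00] 0.021094708611256136
([-0.0, 19.0, 121.0], [0.002, 0.001, 0.002])
([-0.0, 19.0, 181.0], [0.002, 0.001, 0.002])
```

View pics/w1.png

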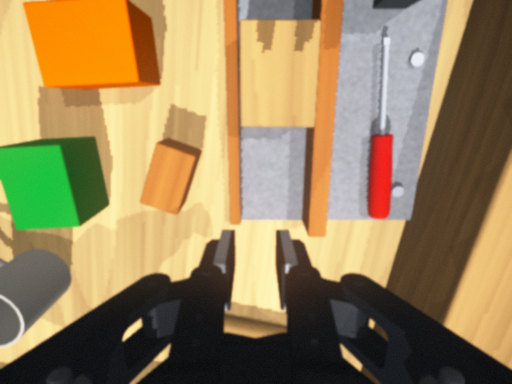

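The wrist view shows the lane square to the image (fence edge at x≈320, lip at x≈232). The block's rear face is at row 127 and the fingers are behind it. Descending.

Request:
play_rows:
  rows:
    - [[0,10,25],[0,0,0],0.25]
    - [[0,19,50],[0,0,0],0.25]
    - [[0,19,75],[0,0,0],0.25]
    - [[0,19,100],[0,0,0],0.25]
    - [[0,19,120],[0,0,0],0.25]
    - [[0,19,140],[0,0,0],0.25]
    - [[0,19,160],[0,0,0],0.25]
    - [[0,19,181],[0,0,0],0.25]
    - [[0,19,181],[0,0,0],0.25]
    - [[0,19,181],[0,0,0],0.25]

```text
time: 9.8
eef_pos: [0.6511, -0.2008, 0.0395]
ee_rot: [-0.0, 0.66, 0.751, -0.0]
force: [-0.5, -0.0, 0.5]
finger_gap: 0.0212
```

Request:
play_rows:
  rows:
    - [[6,0,0],[0,0,0],0.25]
    - [[12,0,0],[0,0,0],0.25]
    - [[18,0,0],[0,0,0],0.25]
    - [[23,0,0],[0,0,0],0.25]
    - [[28,0,0],[0,0,0],0.25]
    - [[32,0,0],[0,0,0],0.25]
    - [[36,0,0],[0,0,0],0.25]
    - [[40,0,0],[0,0,0],0.25]
    - [[44,0,0],[0,0,0],0.25]
    - [[48,0,0],[0,0,0],0.25]
    - [[52,0,0],[0,0,0],0.25]
    - [[56,0,0],[0,0,0],0.25]
    - [[60,0,0],[0,0,0],0.25]

```text
time: 10.88
eef_pos: [0.6443, -0.1414, 0.0396]
ee_rot: [0.0, 0.66, 0.751, 0.0]
force: [0.8, -2.4, 1.1]
finger_gap: 0.0213
```

```bash
python3 - <<'E'
from h import *
x,q=cur();s=env.get_state();print(unrig(x),(D.inv()*q).as_rotvec(),s["force"],s["finger_gap"])
a=env.snapshot("top")[90:240,190:385,::-1];cv2.imwrite("pics/t2.png",cv2.convertScaleAbs(cv2.resize(a,None,fx=4,fy=4,interpolation=2),alpha=1.6))
E
```

```text
[  -0.35694467 -144.72373646   39.6261158 ] [-0.0003893  -0.00042121  0.00039983] [ 0.81598206 -2.39388512  1.0584061 ] 0.021294149288502814
```

View pics/t2.png

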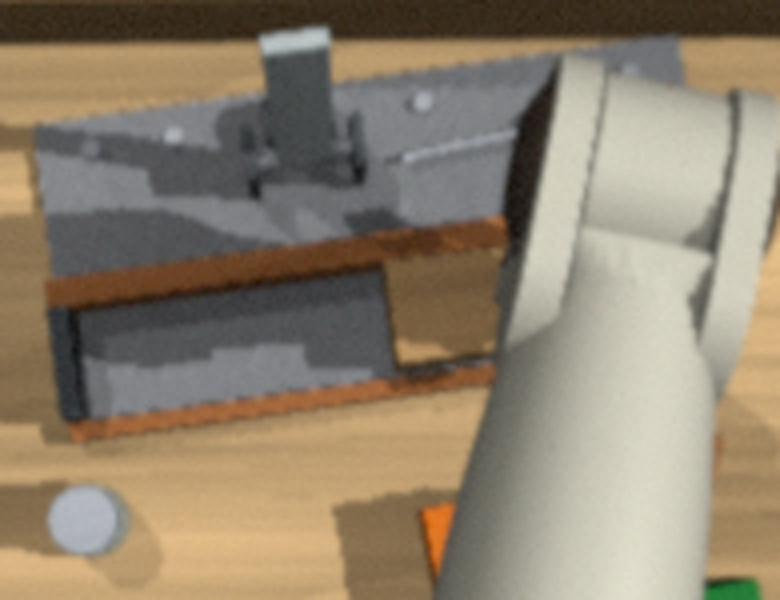

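The block's leading edge is at crop x≈385 (it was 417), so the block slides ahead of the fingers. The wrist housing reaches far across the lane, so I need its clearance to the upright arm.

```bash
python3 - <<'E'
from h import *
for z in (.1,.2,.25,.3,.35,.4):
    print(z,[unrig(ray("top",[[190+u/4,90+v/4]],[z])[0]).round() for u,v in((565,60),(600,60),(725,95),(520,120),(295,28))])
print(env.get_state()["joint_pos"])
E
```

```text
0.1 [array([ 151., -181.,  100.]), array([ 148., -204.,  100.]), array([ 113., -284.,  100.]), array([ 115., -145.,  100.]), array([198.,  -5., 100.])]
0.2 [array([ 127., -164.,  200.]), array([ 124., -186.,  200.]), array([  92., -259.,  200.]), array([  94., -132.,  200.]), array([170.,  -3., 200.])]
0.25 [array([ 115., -156.,  250.]), array([ 112., -176.,  250.]), array([  82., -246.,  250.]), array([  83., -125.,  250.]), array([156.,  -2., 250.])]
0.3 [array([ 103., -148.,  300.]), array([ 101., -167.,  300.]), array([  71., -233.,  300.]), array([  73., -118.,  300.]), array([142.,  -1., 300.])]
0.35 [array([  91., -139.,  350.]), array([  89., -158.,  350.]), array([  61., -221.,  350.]), array([  62., -111.,  350.]), array([128.,   1., 350.])]
0.4 [array([  79., -131.,  400.]), array([  77., -149.,  400.]), array([  51., -208.,  400.]), array([  52., -104.,  400.]), array([114.,   2., 400.])]
[-2.15076463e-01  3.55478726e-01  1.22050932e-01  1.33703514e+00
  1.29847077e-04  1.22691089e+00]
```

```bash
python3 - <<'E'
from h import *
cv2.imwrite("pics/s4.png",cv2.resize(env.snapshot("scene")[40:300,100:440,::-1],None,fx=2.3,fy=2.3))
E
```

```text
(no output)
```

View pics/s4.png

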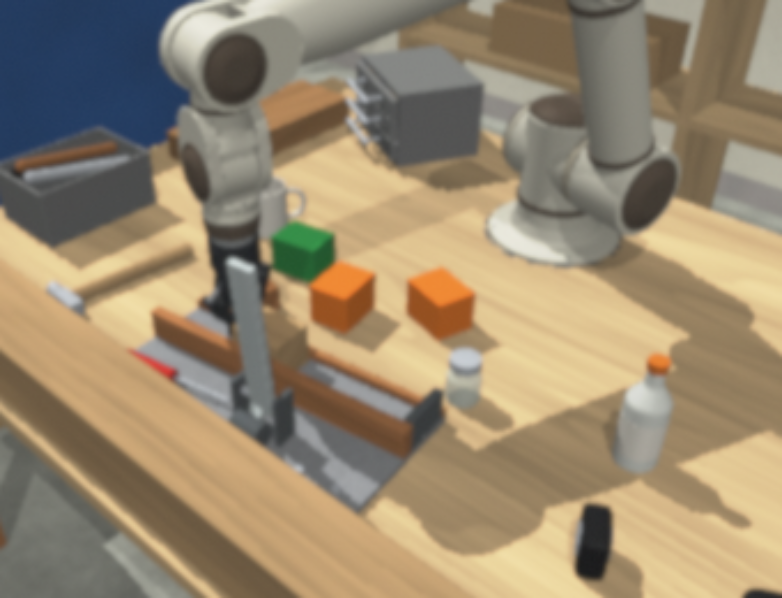

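The wrist housing stays at x≈≤80 where it is level with the arm, which stands at x≥114, so there's clearance. I'll continue the push.

Request:
play_rows:
  rows:
    - [[4,0,0],[0,0,0],0.25]
    - [[8,0,0],[0,0,0],0.25]
    - [[13,0,0],[0,0,0],0.25]
    - [[18,0,0],[0,0,0],0.25]
    - [[23,0,0],[0,0,0],0.25]
    - [[28,0,0],[0,0,0],0.25]
    - [[33,0,0],[0,0,0],0.25]
    - [[38,0,0],[0,0,0],0.25]
    - [[43,0,0],[0,0,0],0.25]
    - [[48,0,0],[0,0,0],0.25]
    - [[53,0,0],[0,0,0],0.25]
    - [[58,0,0],[0,0,0],0.25]
    - [[63,0,0],[0,0,0],0.25]
    - [[68,0,0],[0,0,0],0.25]
    - [[73,0,0],[0,0,0],0.25]
    - [[78,0,0],[0,0,0],0.25]
    - [[83,0,0],[0,0,0],0.25]
    - [[88,0,0],[0,0,0],0.25]
    - [[93,0,0],[0,0,0],0.25]
    - [[98,0,0],[0,0,0],0.25]

```text
time: 12.65
eef_pos: [0.6317, -0.044, 0.0396]
ee_rot: [0.0, 0.66, 0.751, 0.0]
force: [0.1, -0.9, 0.5]
finger_gap: 0.0212
```

Request:
play_rows:
  rows:
    - [[5,0,0],[0,0,0],0.25]
    - [[10,0,0],[0,0,0],0.25]
    - [[15,0,0],[0,0,0],0.25]
    - [[20,0,0],[0,0,0],0.25]
    - [[25,0,0],[0,0,0],0.25]
    - [[30,0,0],[0,0,0],0.25]
    - [[35,0,0],[0,0,0],0.25]
    - [[40,0,0],[0,0,0],0.25]
    - [[45,0,0],[0,0,0],0.25]
    - [[50,0,0],[0,0,0],0.25]
    - [[55,0,0],[0,0,0],0.25]
    - [[60,0,0],[0,0,0],0.25]
    - [[65,0,0],[0,0,0],0.25]
    - [[70,0,0],[0,0,0],0.25]
    - [[75,0,0],[0,0,0],0.25]
    - [[80,0,0],[0,0,0],0.25]
    - [[85,0,0],[0,0,0],0.25]
    - [[90,0,0],[0,0,0],0.25]
    - [[93,0,0],[0,0,0],0.25]

```text
time: 14.23
eef_pos: [0.6197, 0.0484, 0.0396]
ee_rot: [0.0, 0.66, 0.751, 0.0]
force: [0.3, -1.6, 1.1]
finger_gap: 0.0212
```

```bash
python3 - <<'E'
from h import *
x,q=cur();s=env.get_state();print(unrig(x),(D.inv()*q).as_rotvec(),s["force"],s["finger_gap"])
a=env.snapshot("top")[90:240,190:385,::-1];cv2.imwrite("pics/t3.png",cv2.convertScaleAbs(cv2.resize(a,None,fx=4,fy=4,interpolation=2),alpha=1.6))
E
```

```text
[-0.34765099 46.68690122 39.55528153] [-2.92612127e-04 -1.59267306e-04 -4.12140416e-05] [ 0.26702048 -1.5850788   1.08913255] 0.021218542747168334
```

View pics/t3.png

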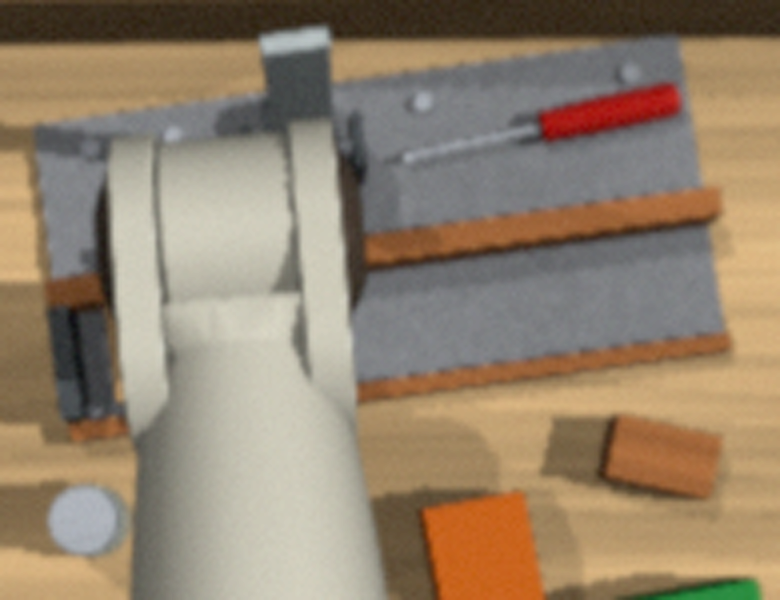

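The gap to the end stop at crop x≈80–105 is about 27 mm, and the arm is still raised. Creeping in.

Request:
play_rows:
  rows:
    - [[2,0,0],[0,0,0],0.25]
    - [[4,0,0],[0,0,0],0.25]
    - [[6,0,0],[0,0,0],0.25]
    - [[8,0,0],[0,0,0],0.25]
    - [[10,0,0],[0,0,0],0.25]
    - [[12,0,0],[0,0,0],0.25]
    - [[14,0,0],[0,0,0],0.25]
    - [[16,0,0],[0,0,0],0.25]
    - [[17,0,0],[0,0,0],0.25]
    - [[18,0,0],[0,0,0],0.25]
    - [[19,0,0],[0,0,0],0.25]
    - [[20,0,0],[0,0,0],0.25]
    - [[21,0,0],[0,0,0],0.25]
    - [[22,0,0],[0,0,0],0.25]

```text
time: 15.45
eef_pos: [0.617, 0.0697, 0.0395]
ee_rot: [0.0, 0.66, 0.751, 0.0]
force: [0.6, -1.8, 0.7]
finger_gap: 0.0214
```

Request:
play_rows:
  rows:
    - [[0.5,0,0],[0,0,0],0.25]
    - [[1,0,0],[0,0,0],0.25]
    - [[1.5,0,0],[0,0,0],0.25]
    - [[2,0,0],[0,0,0],0.25]

```text
time: 15.78
eef_pos: [0.6168, 0.0716, 0.0396]
ee_rot: [0.0, 0.66, 0.751, 0.0]
force: [0.5, -1.2, -0.6]
finger_gap: 0.0213
```

Request:
play_rows:
  rows:
    - [[0.5,0,0],[0,0,0],0.25]
    - [[1,0,0],[0,0,0],0.25]

```text
time: 15.95
eef_pos: [0.6167, 0.0726, 0.0395]
ee_rot: [0.0, 0.66, 0.751, 0.0]
force: [0.1, -0.7, -0.1]
finger_gap: 0.0214
```

Request:
play_rows:
  rows:
    - [[0.5,0,0],[0,0,0],0.25]
    - [[1,0,0],[0,0,0],0.25]

```text
time: 16.12
eef_pos: [0.6165, 0.0736, 0.0395]
ee_rot: [0.0, 0.66, 0.751, 0.0]
force: [-0.5, -0.6, -0.3]
finger_gap: 0.0214
```

Request:
play_rows:
  rows:
    - [[0.5,0,0],[0,0,0],0.25]
    - [[1,0,0],[0,0,0],0.25]

```text
time: 16.28
eef_pos: [0.6165, 0.0744, 0.0396]
ee_rot: [0.0, 0.66, 0.751, -0.0]
force: [1.8, -4.1, 0.2]
finger_gap: 0.0213
```

Request:
play_rows:
  rows:
    - [[0.5,0,0],[0,0,0],0.25]

```text
time: 16.37
eef_pos: [0.6166, 0.0746, 0.0396]
ee_rot: [0.001, 0.66, 0.751, -0.0]
force: [2.6, -6.4, 0.3]
finger_gap: 0.0217
```

Request:
play_rows:
  rows:
    - [[0.5,0,0],[0,0,0],0.25]

```text
time: 16.45
eef_pos: [0.6166, 0.0748, 0.0397]
ee_rot: [0.001, 0.66, 0.751, -0.0]
force: [2.2, -8.4, 1.1]
finger_gap: 0.0212
```

The force has risen to about 8 N at TCP y≈73 mm, as expected, so the block is against the stop. I'll back off, rise and look.

Request:
play_rows:
  rows:
    - [[-2,0,0],[0,0,0],0.25]
    - [[-8,0,0],[0,0,0],0.25]
    - [[-20,0,0],[0,0,0],0.25]
    - [[-40,0,0],[0,0,0],0.25]
    - [[-65,0,0],[0,0,0],0.25]
    - [[-90,0,0],[0,0,0],0.25]
    - [[-120,0,0],[0,0,0],0.25]
    - [[-150,0,0],[0,0,0],0.25]
    - [[-180,0,0],[0,0,0],0.25]
    - [[-210,0,0],[0,0,0],0.25]
    - [[-240,0,0],[0,0,0],0.25]
    - [[-240,0,-30],[0,0,0],0.25]
    - [[-240,0,-70],[0,0,0],0.25]
    - [[-240,0,-70],[0,0,0],0.25]
    - [[-240,0,-70],[0,0,0],0.25]
    - [[-240,0,-70],[0,0,0],0.25]

```text
time: 17.78
eef_pos: [0.6469, -0.1631, 0.1095]
ee_rot: [0.0, 0.66, 0.751, 0.0]
force: [-0.4, -0.2, -1.3]
finger_gap: 0.0209
```

```bash
python3 - <<'E'
from h import *
s=env.get_state();print(unrig(s["eef_pos"]),s["force"])
a=env.snapshot("top")[90:240,190:385,::-1];cv2.imwrite("pics/t4.png",cv2.convertScaleAbs(cv2.resize(a,None,fx=4,fy=4,interpolation=2),alpha=1.6))
E
```

```text
[  -0.53975857 -166.5781021   109.52354126] [-0.37372032 -0.22228509 -1.25449989]
```

View pics/t4.png

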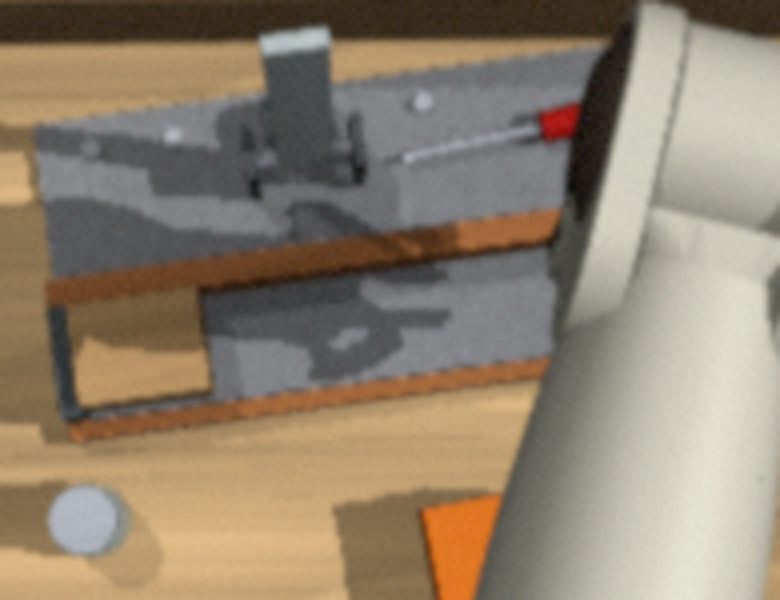

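The block, at (70–210, 290–410), is flush against the end stop and square in the lane. The arm stands raised, the bystanders in view haven't moved, and the robot is clear, so I'm handing in.

```bash
python3 -c "
from plant import env
print(env.job_done())"
```

```text
the job is handed in; nothing more can be done
None
```

I raised the stop arm and pushed the block up against the end stop. I handed the job in at about 18 s of the 58 s allowed; the hand-in reports no verdict.

- **Stop arm:** I lifted it from under its free end with the closed fingers tilted 45°. It swung on and stayed upright by itself, in every picture taken after that.
- **Block:** I pushed it with slightly opened fingers at about 40 mm height. It moved freely with about 1–2 N until the last few millimetres. There the force rose to about 8 N with the TCP at rig y ≈ 73 mm, which matches the block touching the stop.
- **Last check:** the final top picture shows the block flush and square against the stop. The arm was still raised, the jar and screwdriver had not moved, and the robot was clear of everything.
- **Not checked at the end:** the wedge was hidden behind the robot in that picture, though it was in place in the one just before the last push. The glue bottle, mug, tape and hammer were outside the crop, but the robot never went near them after the first approach.
- **What went differently:** the first approach pose was limited by joint 2 and ended about 14 mm short. I descended with a smaller tilt instead, without touching anything.

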